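Set out the soldering place round the board nest

ROBOT

A 7-joint arm with a two-finger parallel gripper is mounted at the origin on the work surface; the furniture and walls round the work are solid. World frame = base frame: x ahead of the robot, y to its left, z up, the work surface at z = 0. Lengths are in m, angles in rad, forces in N, time in s.
With the tool pointing down it reaches from about 0.4 to 0.925 m from the base axis. Payload 4.1 kg.
Tool frame: the origin (TCP) lies at the very end of the fingers, on their centre line; the grasp point (between the pads) lies 19 mm behind it; z points along the fingers, y is the direction in which the jaws open and shut (so a half turn about z gives the same grasp; the last joint's range is limited). The gripper opens to 85 mm and grips with 20 to 120 N. Pads are 22 mm wide; open, the fingers measure 114 mm over their backs; the gripper's body (76 mm by 85 mm) begins 54 mm behind the grasp point. The pads swing forward as they close: fully open they stand 13 mm farther back than shut.
Start: joints at [1.077, 0.398, 0.045, 1.537, -0.019, 1.207, -0.051], TCP at [0.25, -0.6, 0.231] pointing down, gripper open.
Joint ranges: [-2.82, 2.82], [-0.49, 2.23], [-1.37, 1.46], [0, 2.46], [-1.36, 4.5], [0.23, 2], [-2.94, 2.94]. Speed limits (rad/s): [2.57, 2.57, 3.14, 3.14, 3.14, 3.14, 3.14].

INTERFACE

Orientations are given as a unit quaternion [w, x, y, z].
In Python, from plant import arm gives the robot as it stands. The module is installed in compiled form; this text tells all that it offers.
- The arm moves only by the tool apply_moves, never from a script. Its argument "rows" is text: rows parted by semicolons, each of 4 numbers parted by spaces: the shift along the world's x, y, z in m, then the turn about the world's z in degrees. In form: x y z spin; .... A call has 1 to 5 rows; each row shifts and turns the commanded pose from where the row before left it; what a row does not reach is not made up. A row lasts 1/12 s, in which the tool goes at most 41.7 mm and 7.16 degrees, less where a joint would pass 70% of its speed; a pose out of reach is approached as far as the arm can. A call is refused whole if a number of a shift passes 0.0417 or a number of a turn 7.16, either way. A call with a gripper value outside its range is refused whole. "jaw" is the closure, from 0 (fully open) to 1 (shut), set as the call begins (left out, the last holds). The fingers move at their own pace and stop on an object; "force" is the grip in N (left out, the last holds). Time passes only in rows, so rows that do not move let the fingers close. It gives the time, the measured TCP pose, the force and the opening at its end, in the units of the state.
- arm.read_state(): the state, without advancing time (a new reading comes with each control period).
- arm.capture(name): name is "scene" or "top" or "wrist"; returns a dict with "img" (480x640x3 uint8, blue, green, red), "range_z" (480x640 float32, m along the optical axis (not along the pixel's ray), 0 where there is no reading), "camera_matrix" (3x3 intrinsics, pixels), "rvec" (rotation vector, rad) and "tvec" (3), from world to camera coordinates, as OpenCV has them; the wrist camera has in their place "T_tool_cam" (4x4, takes a point from camera to tool coordinates, whose origin is the TCP and whose axes are the flange's). Camera axes: x right, y down, z forward; pixel columns grow to the right and rows downward; lengths in m; the calibration is good to about 2 mm. A picture is of the moment at which its call begins: read the wrist's pose just before it.
- arm.close_job(): hands the job in, once; it reports no verdict.
The state is a dict: "time_s": time; "joint_pos": joint angles; "dq": joint speeds; "tau": joint torques, N m; "tcp_pos": TCP position; "tool_rot": TCP orientation; "ft_force": force on the tool from outside, world axes, zero at the start; "ft_torque": the same for the moment, N m; "gripper_width": opening from 0.0 (shut) to 1.0 (fully open).
Only numpy, scipy, OpenCV 4.12 (cv2) and the standard library are available. Lean on these libraries where they do the work, as an engineer would, in place of code of your own. Each camera call takes 0.05 s, during which the arm holds its last target.

TASK

Set out the soldering place round the fixed aluminium nest plate, as seen from the robot: stand the solder spool off the plate's left-hand end, in line with the plate's long axis and with a 40 mm gap, and put the small wick spool flat and centred on top of it; stand the loupe midway between the plate and the lidded black parts box to its right; and lay the flux pen down in front of the plate (on the robot's side), parallel to its long side, centred on it and with a 40 mm gap. Leave the marker and the side cutters where they lie.

Things in the scene. Friction and masses are not known exactly. Their poses are not given: they have to be found in the camera images.
- nest_plate: aluminium nest plate with dowels, fixed to the bench, 60 (x) x 90 (y) x 18 mm high. Origin: centre of its underside, on the bench. Its y axis runs along its long side and points to its left-hand end as the robot sees it; its x axis points away from the robot.
- parts_box: flat black lidded parts box, fixed to the bench to the right of the nest plate and its long side across the line to the plate, 83 (x) x 110 (y) x 35 mm high. Origin: centre of its underside. It always stands in line with the plate's long axis.
- solder_spool_center (a point): the larger, taller spool of solder wire with green flanges, a loose upright cylinder 58 mm in diameter and 36 mm high; flat top. Point: its centre, half-way up. z is its axis. Grasp across its diameter.
- wick_spool_center (a point): the small, flat white spool of desoldering wick, loose, lying flat, 42 mm in diameter and 11 mm high. Point: its centre, half-way up. z is its axis. Grasp across its diameter.
- loupe_center (a point): stand loupe: a loose upright round magnifier with black rim on a clear foot, 43 mm in diameter and 40 mm high (rim from 24 to 40 mm). Point: its centre, half-way up. z is its axis. Grasp it across the diameter.
- flux_pen_center (a point): flux pen with white body and green end, loose, lying flat, 16 mm wide, 132 mm long (along its y axis), 16 mm high; it does not roll. Point: the middle of its length, half-way up. Grasp it there across its width.
- marker: marker with a black body and a red end, lying loose at the left of the bench (do not take it for the flux pen), 13 x 136 x 14 mm, long along its y axis, a bystander to be left alone. Origin: centre of its underside.
- side_cutters: side cutters with blue handles lying loose on the bench, 52 x 109 x 13 mm, a bystander to be left alone. Origin: centre of the underside.
Mind the look-alikes: they are no part of the job. Leave any orange look-alike of the part that bears loupe_center alone.

How it is judged:
By the outcome, as a careful person would: the job done as asked, in the order asked, and still so for the second after the job is handed in, with the robot touching nothing.
It also fails if it takes over 88 s, if anything falls off the work surface, if the arm or the gripper's body presses on something with over 40 N, if the wrist force passes 120 N, or if a joint passes its speed limit or range.

## Working session

There is one attempt and no reset: what is moved stays moved. The work goes in short steps, Python scripts to look and compute and a tool call to move; the robot and the scene stay as the last step left them, time stands still between calls to the robot, and variables do not carry over. Pictures are saved under pics/ and viewed, and the job is handed in when it is done.

Besides the shell and the picture viewer there is one more tool, called as a command line: name --argument value ..., lists and objects as JSON in quotes. apply_moves: Moves the arm, as the interface text tells. Its arguments: {"type":"object","properties":{"rows":{"type":"string"},"jaw":{"type":"number"},"force":{"type":"number"}},"required":["rows"]}

```bash
mkdir -p pics; python3 - <<'E'
from plant import arm
import cv2,numpy as np
s=arm.read_state(); print({k:np.round(v,3).tolist() for k,v in s.items()})
for n in ("scene","top"):
    c=arm.capture(n); cv2.imwrite(f"pics/{n}0.png",c["img"]); np.savez(f"{n}0.npz",**c)
    R=cv2.Rodrigues(c["rvec"])[0]; print(n,c["camera_matrix"].tolist(),(-R.T@c["tvec"].reshape(3)).round(3),R.round(2).tolist())
E
```

```text
{'time_s': 0.0, 'joint_pos': [1.077, 0.399, 0.045, 1.538, -0.019, 1.207, -0.051], 'dq': [0.002, 0.0, 0.001, -0.0, -0.0, 0.001, 0.0], 'tau': [-0.0, -47.513, 1.364, -25.422, 0.012, 0.009, 0.0], 'tcp_pos': [0.25, -0.599, 0.23], 'tool_rot': [-0.001, 0.981, 0.196, -0.0], 'ft_force': [-0.296, 0.637, -0.032], 'ft_torque': [0.003, 0.018, 0.016], 'gripper_width': 0.999}
scene [[545.2273272047173, 0.0, 316.2180785438189], [0.0, 545.2273272047173, 238.4350491974229], [0.0, 0.0, 1.0]] [-0.096  0.331  0.39 ] [[-0.51, -0.86, 0.01], [-0.36, 0.2, -0.91], [0.78, -0.47, -0.41]]
top [[473.17657859012417, 0.0, 317.90355281278795], [0.0, 473.17657859012417, 243.36735391571307], [0.0, 0.0, 1.0]] [ 0.416 -0.093  0.886] [[-0.03, -1.0, -0.02], [-0.99, 0.03, -0.15], [0.15, 0.01, -0.99]]
```

View pics/top0.png

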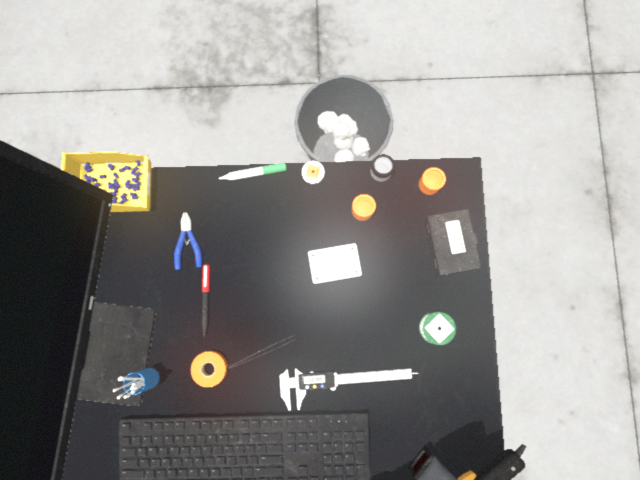

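View pics/scene0.png

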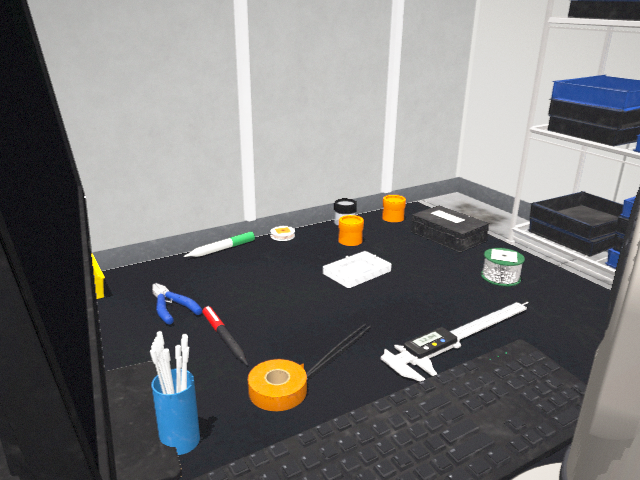

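```bash
cat > h.py <<'E'
import numpy as np,cv2
def load(n): return dict(np.load(n))
def onplane(c,uv,z):
    uv=np.asarray(uv,float).reshape(-1,2)
    R=cv2.Rodrigues(c["rvec"])[0]; t=c["tvec"].reshape(3); o=-R.T@t
    K=c["camera_matrix"]
    d=np.c_[(uv-[K[0,2],K[1,2]])/[K[0,0],K[1,1]],np.ones(len(uv))]@R
    return o+d*((z-o[2])/d[:,2:3])
def cloud(c):
    R=cv2.Rodrigues(c["rvec"])[0]; t=c["tvec"].reshape(3);K=c["camera_matrix"]
    v,u=np.mgrid[:480,:640]; Z=c["range_z"]
    P=np.stack([(u-K[0,2])/K[0,0]*Z,(v-K[1,2])/K[1,1]*Z,Z],-1)
    W=(P-t)@R; W[Z<=0]=np.nan; return W
E
python3 - <<'E'
from h import *
c=load("top0.npz"); W=cloud(c)
for n,(u,v) in dict(plate=(335,263),box=(454,242),boxd=(440,255),solder=(437,328),wick=(313,172),loupe=(382,166),oA=(363,207),oB=(432,180),pen=(253,172),marker=(205,300),cut=(187,240),bench=(300,300)).items(): print(n,W[v,u].round(4))
# height map view
h=np.nan_to_num(W[...,2]); m=np.clip(h*4000,0,255).astype(np.uint8)
crop=c["img"][140:390,160:490]; cv2.imwrite("pics/crop0.png",cv2.resize(crop,None,fx=2.4,fy=2.4,interpolation=cv2.INTER_CUBIC))
cv2.imwrite("pics/h0.png",cv2.resize(cv2.applyColorMap(m,cv2.COLORMAP_JET)[140:390,160:490],None,fx=2.4,fy=2.4,interpolation=cv2.INTER_NEAREST))
E
```

```text
plate [ 0.5095 -0.1119  0.0062]
box [ 0.5385 -0.3276  0.0353]
boxd [ 0.5156 -0.301   0.0348]
solder [ 0.3862 -0.2874  0.0347]
wick [ 0.6851 -0.0753  0.0107]
loupe [ 0.6837 -0.2038  0.0393]
oA [ 0.6076 -0.1657  0.0377]
oB [ 0.6542 -0.2942  0.0389]
pen [0.6877 0.0393 0.014 ]
marker [0.4472 0.1298 0.0118]
cut [0.5614 0.167  0.0041]
bench [ 0.4427 -0.0449  0.0023]
```

View pics/crop0.png

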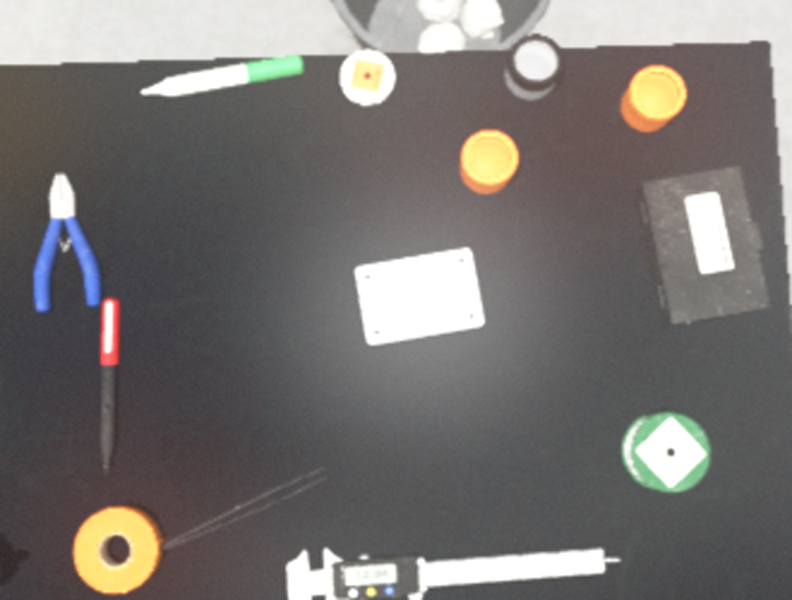

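View pics/h0.png

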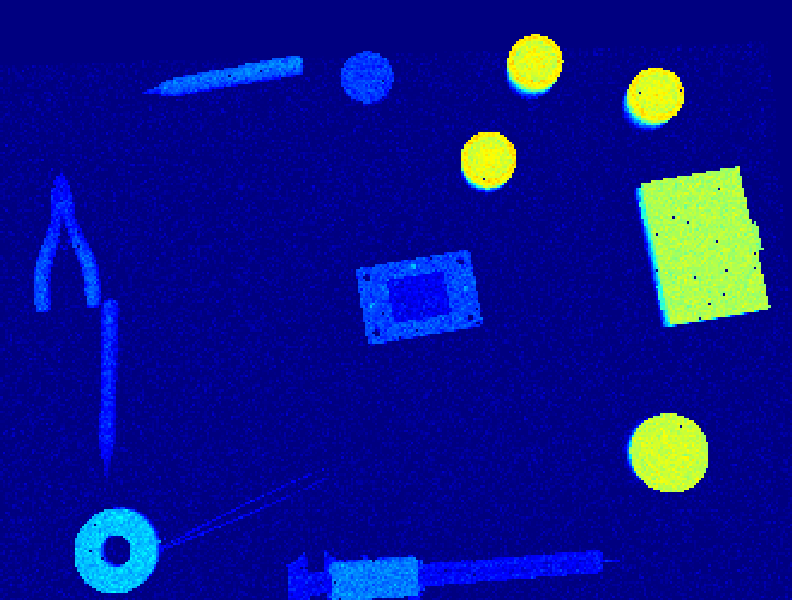

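```bash
cat >> h.py <<'E'
def obj(c,W,u0,u1,v0,v1,z0,z1,rect=True):
    P=W[v0:v1,u0:u1].reshape(-1,3); P=P[np.isfinite(P).all(1)]
    P=P[(P[:,2]>z0)&(P[:,2]<z1)]
    r=cv2.minAreaRect((P[:,:2]*1000).astype(np.float32)); cc,rad=cv2.minEnclosingCircle((P[:,:2]*1000).astype(np.float32))
    return r,(np.round(cc,1),round(rad,1)),np.round(P.mean(0),4),np.round(np.percentile(P[:,2],[5,50,95]),4),len(P)
E
python3 - <<'E'
from h import *
c=load("top0.npz"); W=cloud(c)
R=dict(plate=(300,370,235,290,.008,.03),box=(424,482,205,278,.031,.05),solder=(415,460,308,350,.03,.05),wick=(300,328,158,186,.006,.03),loupe=(368,396,152,182,.035,.06),oA=(348,378,192,225,.034,.06),oB=(416,448,165,200,.034,.06),pen=(215,290,160,182,.008,.03),marker=(195,215,260,340,.006,.03),cut=(170,206,205,275,.006,.03))
for n,a in R.items(): print(n,*obj(c,W,*a))
hsv=cv2.cvtColor(c["img"],cv2.COLOR_BGR2HSV)
def cm(m,b):
    z=np.zeros_like(m); u0,u1,v0,v1=b; z[v0:v1,u0:u1]=m[v0:v1,u0:u1]
    k=max(cv2.findContours(z,cv2.RETR_EXTERNAL,cv2.CHAIN_APPROX_NONE)[0],key=cv2.contourArea); return k.reshape(-1,2)
w=((hsv[...,2]>150)).astype(np.uint8)
k=cm(w,(300,370,235,290))
for z in (.012,.018):
    p=onplane(c,k,z)[:,:2]*1000; print("plate col",z,cv2.minAreaRect(p.astype(np.float32)))
k=cm(w,(300,328,160,186)); p=onplane(c,k,.011)[:,:2]*1000; print("wick",cv2.minEnclosingCircle(p.astype(np.float32)))
k=cm(((hsv[...,2]>90)).astype(np.uint8),(210,292,160,184)); p=onplane(c,k,.008)[:,:2]*1000; print("pen",cv2.minAreaRect(p.astype(np.float32)))
E
```

```text
plate ((508.961181640625, -109.74806213378906), (60.23753356933594, 89.95997619628906), 8.176446914672852) (array([ 509. , -109.7]), 52.3) [ 0.5086 -0.1097  0.012 ] [0.0086 0.0121 0.015 ] 1235
box ((539.97900390625, -328.4788513183594), (110.19755554199219, 80.35002136230469), 8.071198463439941) (array([ 539.7, -326.4]), 65.6) [ 0.539  -0.3265  0.0349] [0.0325 0.0349 0.0373] 2523
solder ((386.3274230957031, -289.3824157714844), (56.6363525390625, 55.66939926147461), 87.92902374267578) (array([ 386.2, -289.7]), 29.1) [ 0.386  -0.2894  0.0366] [0.0343 0.0367 0.0391] 861
wick ((685.95703125, -73.85675811767578), (41.04423141479492, 40.885250091552734), 54.179840087890625) (array([686.2, -74.4]), 21.5) [ 0.6859 -0.0739  0.0114] [0.009  0.0115 0.014 ] 370
loupe ((685.1937255859375, -204.93333435058594), (41.164329528808594, 40.55097198486328), 32.459903717041016) (array([ 685.8, -205. ]), 21.4) [ 0.6854 -0.2047  0.039 ] [0.0357 0.0388 0.0421] 401
oA ((609.3611450195312, -165.60198974609375), (40.192413330078125, 41.10926055908203), 88.49967956542969) (array([ 609.7, -165.6]), 21.2) [ 0.60
[... 503 characters left out ...]
450927734), 5.8699750900268555) (array([452.6, 140.5]), 69.5) [0.4606 0.1327 0.0095] [0.0065 0.0093 0.0135] 444
cut ((550.392578125, 173.4874267578125), (133.43157958984375, 54.790462493896484), 20.044940948486328) (array([557.3, 154.5]), 66.7) [0.5507 0.1644 0.0107] [0.0071 0.0107 0.0146] 661
plate col 0.012 ((509.030517578125, -110.56702423095703), (64.4675064086914, 94.72107696533203), 8.277376174926758)
plate col 0.018 ((508.39251708984375, -110.44818115234375), (64.02485656738281, 94.07068634033203), 8.277359008789062)
wick ((692.4821166992188, -76.30886840820312), 30.632768630981445)
pen ((690.8189697265625, 45.4151725769043), (157.56088256835938, 45.79993438720703), 88.14926147460938)
```

Candidates in the top view: loupe = black rim at (382,167), with orange look-alikes at (363,207) and (432,180). Solder spool = green (437,328), not the orange tape at (209,369). Wick = white (313,172). Flux pen = white/green (253,172), not the red/black marker at (205,300). The crop confirms these choices, and heights and sizes agree. First reach: the solder spool.

apply_moves --rows "0.0124 0.0282 0 6.9;0.0124 0.0282 0 6.9;0.0124 0.0282 0 6.9;0.0124 0.0282 0 6.9;0.0124 0.0282 0 6.9" --jaw 0 --force 40

```text
time_s: 0.52
tcp_pos: [0.3122, -0.4573, 0.2308]
tool_rot: [-0.0, 0.877, 0.481, -0.0]
ft_force: [1.2, 0.5, -0.1]
gripper_width: 1.0
```

apply_moves --rows "0.0124 0.0282 0 6.9;0.0124 0.0282 0 6.9;0.0124 0.0282 0 6.9;0.0124 0.0282 0 6.9;0.0124 0.0282 0 6.9"

```text
time_s: 0.93
tcp_pos: [0.3741, -0.3164, 0.231]
tool_rot: [-0.0, 0.695, 0.719, -0.0]
ft_force: [1.2, 0.3, 0.7]
gripper_width: 1.006
```

apply_moves --rows "0.0124 0.0282 0 6.6;0 0 0 0;0 0 0 0"

```text
time_s: 1.18
tcp_pos: [0.3871, -0.288, 0.2312]
tool_rot: [-0.0, 0.653, 0.757, -0.0]
ft_force: [-1.1, -0.6, 0.2]
gripper_width: 0.997
```

```bash
cat >> h.py <<'E'
from scipy.spatial.transform import Rotation as Ro
def wcap(name,arm):
    s=arm.read_state(); c=arm.capture("wrist")
    q=s["tool_rot"]; T=np.eye(4); T[:3,:3]=Ro.from_quat([q[1],q[2],q[3],q[0]]).as_matrix(); T[:3,3]=s["tcp_pos"]
    M=np.linalg.inv(T@c["T_tool_cam"]); c["rvec"]=cv2.Rodrigues(M[:3,:3])[0]; c["tvec"]=M[:3,3]
    cv2.imwrite(f"pics/{name}.png",c["img"]); np.savez(name+".npz",**c)
    y=T[:3,1]; print("tcp",np.round(s["tcp_pos"],4),"jaw ang",np.degrees(np.arctan2(y[1],y[0])).round(2),"z",T[:3,2].round(3),"w",s["gripper_width"],"F",np.round(s["ft_force"],1),"t",s["time_s"])
    return c
E
python3 - <<'E'
from h import *
from plant import arm
c=wcap("w1",arm); W=cloud(c)
h=W[...,2]; P=W[(h>.028)&(h<.045)]; print(len(P)); r=cv2.minEnclosingCircle((P[:,:2]*1000).astype(np.float32)); print(r,np.median(P[:,2]),np.nanmedian(h))
E
```

```text
tcp [ 0.3871 -0.288   0.2312] jaw ang 8.43 z [-0.  0. -1.] w 0.9974727783826691 F [-1.1 -0.6  0.2] t 1.1833
20661
((399.5029296875, -307.4862060546875), 278.0909423828125) 0.03554214147379995 0.0003315706362471398
```

View pics/w1.png

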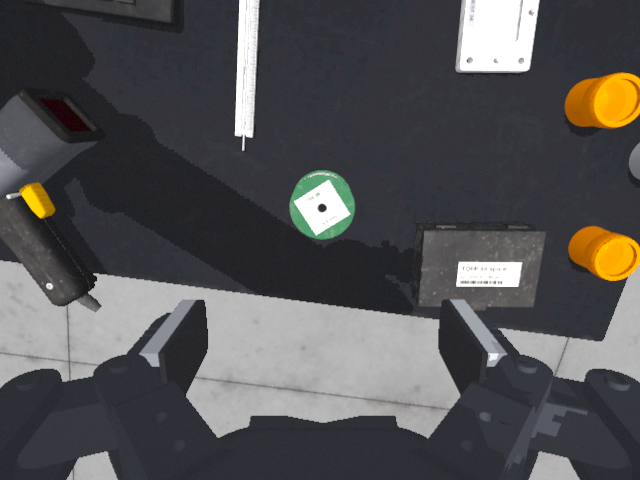

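The wrist view shows the spool at (322,205), the box at (482,265), and a tool holder or gun at (50,190). Measuring these.

```bash
python3 - <<'E'
from h import *
c=load("w1.npz"); W=cloud(c)
print("spool",*obj(c,W,275,370,160,250,.031,.045))
print("box",*obj(c,W,405,555,215,315,.031,.04))
print("gun",*obj(c,W,0,110,80,310,.02,.2))
E
```

```text
spool ((385.5228576660156, -289.6168518066406), (56.994468688964844, 57.27775573730469), 35.52117156982422) (array([ 385.4, -289.8]), 29.1) [ 0.3854 -0.2889  0.0365] [0.0351 0.0365 0.0379] 3290
box ((539.40283203125, -328.7001647949219), (110.61869812011719, 80.07532501220703), 8.201375961303711) (array([ 539. , -326.7]), 66.1) [ 0.5386 -0.3245  0.0347] [0.0334 0.0348 0.036 ] 9000
gun ((148.02455139160156, -324.19232177734375), (72.88675689697266, 197.16763305664062), 1.709727168083191) (array([ 165.2, -323.7]), 100.0) [ 0.1492 -0.3122  0.0476] [0.0263 0.0492 0.0618] 13072
```

apply_moves --rows "-0.0013 -0.0016 -0.04 0;0 0 -0.04 0;0 0 -0.04 0;0 0 -0.04 0;0 0 -0.03 0"

```text
time_s: 1.65
tcp_pos: [0.3827, -0.2922, 0.0383]
tool_rot: [-0.002, 0.656, 0.755, -0.0]
ft_force: [-0.4, -0.4, -0.8]
gripper_width: 0.999
```

apply_moves --rows "0 0 -0.018 0;0 0 -0.018 0;0 0 0 0;0 0 0 0"

```text
time_s: 1.98
tcp_pos: [0.3838, -0.2921, 0.0046]
tool_rot: [-0.001, 0.655, 0.755, -0.0]
ft_force: [0.3, -0.5, 0.6]
gripper_width: 1.001
```

apply_moves --rows "0 0 0 0;0 0 0 0;0 0 0 0;0 0 0 0;0 0 0 0" --jaw 1 --force 40

```text
time_s: 2.4
tcp_pos: [0.3863, -0.2925, 0.007]
tool_rot: [0.002, 0.655, 0.756, -0.0]
ft_force: [-1.3, 0.4, 5.6]
gripper_width: 0.667
```

apply_moves --rows "0 0 0 0;0 0 0 0;0 0 0 0"

```text
time_s: 2.65
tcp_pos: [0.3863, -0.2925, 0.007]
tool_rot: [0.002, 0.655, 0.756, -0.0]
ft_force: [-1.1, 0.7, 6.8]
gripper_width: 0.659
```

apply_moves --rows "0 0 0.012 0;0 0 0.025 0;0 0 0.025 0;0.01 0.03 0 0;0.012 0.034 0 0"

```text
time_s: 3.07
tcp_pos: [0.4075, -0.2302, 0.0692]
tool_rot: [0.003, 0.657, 0.754, -0.0]
ft_force: [-0.1, 0.8, -4.1]
gripper_width: 0.664
```

apply_moves --rows "0.0132 0.0362 0 0;0.0132 0.0362 0 0;0.0132 0.0362 0 0;0.0132 0.0362 0 0;0.0132 0.0362 0 0"

```text
time_s: 3.48
tcp_pos: [0.473, -0.0449, 0.0676]
tool_rot: [0.0, 0.655, 0.756, -0.0]
ft_force: [0.9, -1.1, -3.1]
gripper_width: 0.667
```

apply_moves --rows "0.0104 0.0276 0 0;0.0086 0.02 0 0;0 0 0 0;0 0 0 0"

```text
time_s: 3.82
tcp_pos: [0.4921, 0.0027, 0.0675]
tool_rot: [0.0, 0.653, 0.757, 0.0]
ft_force: [0.4, -0.4, -4.3]
gripper_width: 0.668
```

```bash
python3 - <<'E'
from h import *
from plant import arm
c=wcap("w2",arm); t=arm.capture("top"); np.savez("top2.npz",**t); cv2.imwrite("pics/top2.png",t["img"])
cv2.imwrite("pics/w2c.png",np.hstack([c["img"][::2,::2],t["img"][::2,::2]]))
E
```

```text
tcp [0.4921 0.0027 0.0675] jaw ang 8.42 z [ 0.  0. -1.] w 0.6676991002866607 F [ 0.4 -0.4 -4.3] t 3.8167
```

View pics/w2c.png

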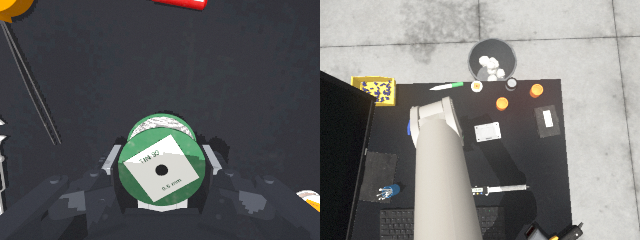

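The left half shows the held spool, top at about full-res (320,340) in the wrist view. The arm hides it in the top view.

```bash
python3 - <<'E'
from h import *
c=load("w2.npz"); W=cloud(c)
import collections
print(W[340,340],W[310,280],W[380,330])
h=cv2.cvtColor(c["img"],cv2.COLOR_BGR2HSV)
m=((h[...,0]>50)&(h[...,0]<90)&(h[...,1]>80)).astype(np.uint8)
P=W[(m>0)&np.isfinite(W[...,2])]; top=np.median(P[:,2]);print(np.percentile(P[:,2],[1,5,50,95,99]))
P=P[abs(P[:,2]-np.percentile(P[:,2],60))<.004]; print(cv2.minEnclosingCircle((P[:,:2]*1000).astype(np.float32)),cv2.minAreaRect((P[:,:2]*1000).astype(np.float32)))
E
```

```text
[0.49669739 0.00675266 0.09716616] [0.4761299  0.01499945 0.09793111] [ 0.49575239 -0.00863055  0.09735224]
[0.00046359 0.06258137 0.09631254 0.09730716 0.09769801]
((491.0074462890625, 5.956688404083252), 29.39971923828125) ((491.0605163574219, 6.222972869873047), (57.06063461303711, 58.188541412353516), 6.792387008666992)
```

apply_moves --rows "0.0018 -0.003 -0.015 0;0 0 -0.025 0;0 0 -0.012 0;0 0 -0.005 0;0 0 0 0"

```text
time_s: 4.33
tcp_pos: [0.4924, -0.0028, 0.0092]
tool_rot: [-0.001, 0.655, 0.756, -0.001]
ft_force: [-0.7, -0.2, -3.5]
gripper_width: 0.663
```

apply_moves --rows "0 0 0 0;0 0 0 0"

```text
time_s: 4.5
tcp_pos: [0.4948, -0.0019, 0.0112]
tool_rot: [0.001, 0.655, 0.756, 0.001]
ft_force: [-0.2, 0.2, -4.0]
gripper_width: 0.668
```

apply_moves --rows "0 0 0 0;0 0 0 0;0 0 0 0"

```text
time_s: 4.75
tcp_pos: [0.4944, -0.0018, 0.0109]
tool_rot: [0.001, 0.655, 0.756, 0.0]
ft_force: [0.2, -0.6, -3.0]
gripper_width: 0.661
```

```bash
cat >> h.py <<'E'
def spool(c):
    W=cloud(c); h=cv2.cvtColor(c["img"],cv2.COLOR_BGR2HSV)
    m=((h[...,0]>50)&(h[...,0]<90)&(h[...,1]>80)).astype(np.uint8)
    P=W[(m>0)&np.isfinite(W[...,2])]; P=P[abs(P[:,2]-np.percentile(P[:,2],60))<.004]
    Q=(P[:,:2]*1000).astype(np.float32); print("spool",cv2.minEnclosingCircle(Q),np.round(cv2.minAreaRect(Q)[0],1),cv2.minAreaRect(Q)[1],np.median(P[:,2]))
E
python3 - <<'E'
from h import *
from plant import arm
spool(wcap("w3",arm))
E
```

```text
tcp [ 0.4944 -0.0018  0.0109] jaw ang 8.23 z [ 0.001 -0.    -1.   ] w 0.6605972953094755 F [ 0.2 -0.6 -3. ] t 4.75
spool ((493.3138427734375, 1.467334270477295), 29.4039363861084) [493.2   1.6] (57.75536346435547, 57.93363952636719) 0.03980836040085112
```

Top at about 39.8 mm, so roughly 3–4 mm above the bench, and 1.5 mm short in y.

apply_moves --rows "-0.0005 0.0015 -0.003 0;0 0 -0.001 0;0 0 0 0;0 0 0 0"

```text
time_s: 5.13
tcp_pos: [0.4938, -0.0001, 0.0071]
tool_rot: [0.0, 0.655, 0.756, 0.0]
ft_force: [-2.5, -1.0, 4.5]
gripper_width: 0.665
```

```bash
python3 - <<'E'
from h import *
from plant import arm
spool(wcap("w4",arm))
E
```

```text
tcp [ 4.938e-01 -1.000e-04  7.100e-03] jaw ang 8.23 z [ 0.001 -0.    -1.   ] w 0.6654557295082536 F [-2.5 -1.   4.5] t 5.1333
spool ((492.60125732421875, 3.1888468265533447), 29.479074478149414) [492.8   3.3] (56.895206451416016, 58.44303894042969) 0.035988190581495244
```

apply_moves --rows "0 0 0 0;0 0 0 0;0 0 0 0;0 0 0 0;0 0 0 0" --jaw 0

```text
time_s: 5.6
tcp_pos: [0.4935, -0.0003, 0.0063]
tool_rot: [0.0, 0.655, 0.756, 0.0]
ft_force: [0.5, -0.2, -0.2]
gripper_width: 1.002
```

apply_moves --rows "0 0 0.02 0;0 0 0.03 0;0 0 0.035 0;0 0 0.035 0;0.01 0 0.02 0"

```text
time_s: 6.02
tcp_pos: [0.5035, -0.0002, 0.1497]
tool_rot: [0.001, 0.654, 0.756, 0.001]
ft_force: [0.2, -0.1, 1.0]
gripper_width: 1.003
```

apply_moves --rows "0.036 -0.015 0 0;0.037 -0.015 0 0;0.037 -0.015 0 0;0.037 -0.015 0 0;0.036 -0.015 0 0"

```text
time_s: 6.43
tcp_pos: [0.688, -0.0764, 0.1461]
tool_rot: [0.0, 0.655, 0.756, -0.0]
ft_force: [1.0, 0.5, -0.2]
gripper_width: 0.999
```

apply_moves --rows "0 0 0 0;0 0 0 0;0 0 0 0"

```text
time_s: 6.68
tcp_pos: [0.6856, -0.0747, 0.1455]
tool_rot: [-0.001, 0.654, 0.756, -0.0]
ft_force: [0.0, 0.7, 0.2]
gripper_width: 0.999
```

```bash
python3 - <<'E'
from h import *
from plant import arm
c=wcap("w5",arm)
E
```

```text
tcp [ 0.6856 -0.0747  0.1455] jaw ang 8.24 z [-0.002  0.001 -1.   ] w 0.9985911989469033 F [0.  0.7 0.2] t 6.6833
```

View pics/w5.png

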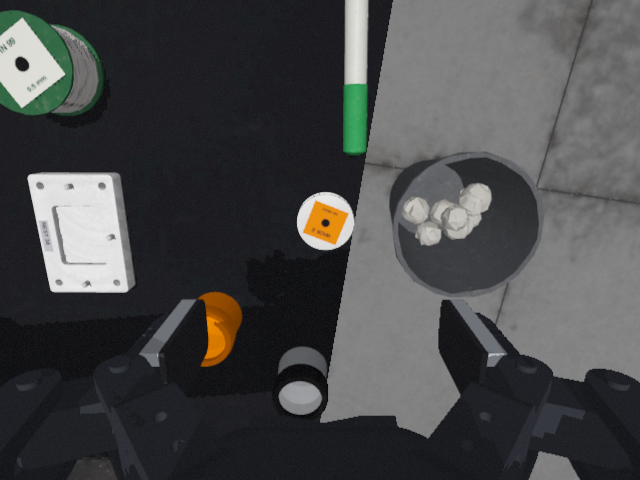

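The wick is at (326,221). The spool stands at the left (22,65), the plate is at (80,232), and the pen's green end is at (355,120).

```bash
python3 - <<'E'
from h import *
c=load("w5.npz"); W=cloud(c)
print("wick",*obj(c,W,285,365,180,260,.006,.02))
print("plate",*obj(c,W,20,140,165,300,.008,.03))
print("penpart",*obj(c,W,330,375,0,160,.006,.03))
P=W[60:160,330:380].reshape(-1,3);P=P[(P[:,2]>.01)&(P[:,2]<.02)];print("pen green end y min",np.percentile(P[:,1],[0,1]),P[P[:,1]<P[:,1].min()+.004].mean(0))
E
```

```text
wick ((686.0510864257812, -73.79815673828125), (41.68244934082031, 41.54502487182617), 56.42666244506836) (array([686.2, -74. ]), 21.2) [ 0.6862 -0.0733  0.0113] [0.0102 0.0113 0.0124] 2501
plate ((508.8940124511719, -109.63899993896484), (61.48656463623047, 90.8983154296875), 7.854221343994141) (array([ 509. , -109.2]), 52.8) [ 0.5093 -0.107   0.012 ] [0.0084 0.0123 0.0136] 7891
penpart ((692.1604614257812, 24.749412536621094), (16.151933670043945, 96.29522705078125), 8.864158630371094) (array([691.2,  24.7]), 48.4) [0.6915 0.0261 0.0136] [0.0098 0.0141 0.0161] 3611
pen green end y min [-0.02307678 -0.02158789] [ 0.69776725 -0.02067267  0.01373611]
```

apply_moves --rows "0.0005 0.0008 -0.035 0;0 0 -0.035 0;0 0 -0.03 0;0 0 -0.02 0;0 0 0 0"

```text
time_s: 7.15
tcp_pos: [0.6816, -0.0735, 0.0217]
tool_rot: [-0.004, 0.654, 0.757, -0.003]
ft_force: [-1.8, -0.4, -0.8]
gripper_width: 1.0
```

apply_moves --rows "0 0 -0.01 0;0 0 -0.006 0;0 0 0 0;0 0 0 0"

```text
time_s: 7.48
tcp_pos: [0.6876, -0.0744, 0.0115]
tool_rot: [0.001, 0.655, 0.756, 0.001]
ft_force: [-1.0, -0.9, 0.4]
gripper_width: 0.995
```

apply_moves --rows "0 0 -0.006 0;0 0 0 0;0 0 0 0"

```text
time_s: 7.73
tcp_pos: [0.6869, -0.0746, 0.0045]
tool_rot: [0.0, 0.655, 0.756, 0.0]
ft_force: [-0.2, 0.3, -0.0]
gripper_width: 1.002
```

apply_moves --rows "0 0 0 0;0 0 0 0;0 0 0 0;0 0 0 0;0 0 0 0" --jaw 1 --force 30

```text
time_s: 8.15
tcp_pos: [0.6874, -0.0745, 0.0048]
tool_rot: [0.0, 0.655, 0.756, 0.0]
ft_force: [-0.1, -0.4, 1.1]
gripper_width: 0.465
```

apply_moves --rows "0 0 0 0;0 0 0 0;0 0 0 0;0 0 0 0"

```text
time_s: 8.48
tcp_pos: [0.6873, -0.0745, 0.0048]
tool_rot: [0.0, 0.655, 0.756, 0.0]
ft_force: [0.1, -0.2, 4.1]
gripper_width: 0.467
```

apply_moves --rows "0 0 0.01 0;0 0 0.025 0;0 0 0.03 0;-0.01 0.004 0.02 0;-0.03 0.012 0 0"

```text
time_s: 8.9
tcp_pos: [0.6536, -0.0606, 0.095]
tool_rot: [0.006, 0.656, 0.755, 0.004]
ft_force: [0.9, 0.2, 0.2]
gripper_width: 0.468
```

apply_moves --rows "-0.036 0.0145 0 0;-0.036 0.0145 0 0;-0.036 0.0145 0 0;-0.03 0.011 0 0;-0.016 0.0065 0 0"

```text
time_s: 9.32
tcp_pos: [0.4881, 0.0036, 0.089]
tool_rot: [-0.001, 0.654, 0.757, -0.002]
ft_force: [0.0, -1.1, 0.3]
gripper_width: 0.468
```

apply_moves --rows "0 0 -0.01 0;0 0 0 0;0 0 0 0;0 0 0 0"

```text
time_s: 9.65
tcp_pos: [0.4942, 0.002, 0.0795]
tool_rot: [0.0, 0.655, 0.756, 0.0]
ft_force: [0.3, 0.8, -0.9]
gripper_width: 0.469
```

```bash
python3 - <<'E'
from h import *
from plant import arm
c=wcap("w6",arm)
E
```

```text
tcp [0.4942 0.002  0.0795] jaw ang 8.16 z [ 0.001  0.    -1.   ] w 0.4687513115552187 F [ 0.3  0.8 -0.9] t 9.65
```

View pics/w6.png

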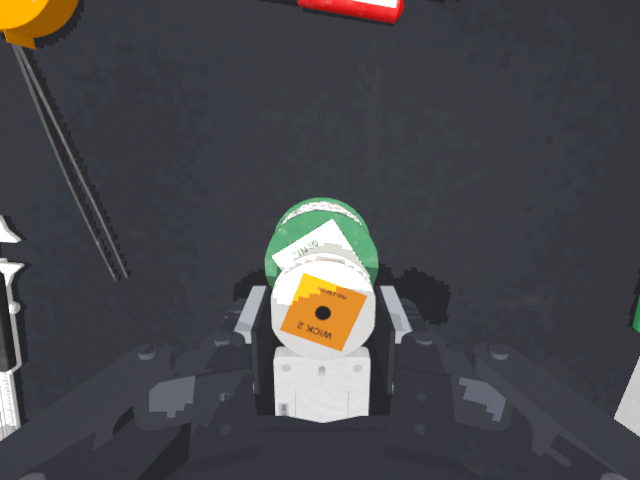

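The wick is held level at (323,313), with the spool beneath it at (322,260). Measuring both.

```bash
cat >> h.py <<'E'
def circ(P):
    from scipy.optimize import least_squares
    Q=(P[:,:2]*1000).astype(np.float32); H=cv2.convexHull(Q).reshape(-1,2)
    r=least_squares(lambda p:np.hypot(H[:,0]-p[0],H[:,1]-p[1])-p[2],[*Q.mean(0),25],loss="soft_l1")
    return r.x.round(1)
E
python3 - <<'E'
from h import *
c=load("w6.npz"); W=cloud(c)
P=W[240:365,265:380].reshape(-1,3); print(np.histogram(P[:,2],bins=np.arange(.02,.11,.005)))
A=P[(P[:,2]>.076)]; print("wick",circ(A),cv2.minEnclosingCircle((A[:,:2]*1000).astype(np.float32)),np.median(A[:,2]))
P=W[190:320,255:390].reshape(-1,3);B=P[(P[:,2]>.032)&(P[:,2]<.04)]; print("spool visible part",circ(B),cv2.minEnclosingCircle((B[:,:2]*1000).astype(np.float32)),np.median(B[:,2]))
E
```

```text
(array([   0,    0,   78, 2607,    0,    0,    0,    0,    0,    0,    8,
        628,  494, 8178,  238,  235,   94]), array([0.02 , 0.025, 0.03 , 0.035, 0.04 , 0.045, 0.05 , 0.055, 0.06 ,
       0.065, 0.07 , 0.075, 0.08 , 0.085, 0.09 , 0.095, 0.1  , 0.105]))
wick [493.2   3.1  21.6] ((493.2145080566406, 3.936255693435669), 23.75377082824707) 0.08601905933735082
spool visible part [492.6   3.4  28.7] ((492.5351867675781, 3.31984806060791), 28.976545333862305) 0.03627391360183037
```

apply_moves --rows "-0.0005 0 -0.01 0;0 0 -0.01 0;0 0 -0.008 0;0 0 -0.004 0;0 0 0 0"

```text
time_s: 10.12
tcp_pos: [0.4912, 0.0025, 0.0457]
tool_rot: [-0.001, 0.655, 0.756, -0.001]
ft_force: [1.5, 0.1, 0.0]
gripper_width: 0.47
```

apply_moves --rows "0 0 -0.002 0;0 0 0 0;0 0 0 0;0 0 0 0"

```text
time_s: 10.45
tcp_pos: [0.4928, 0.0025, 0.0457]
tool_rot: [0.0, 0.655, 0.756, 0.0]
ft_force: [0.2, -0.3, -0.5]
gripper_width: 0.463
```

```bash
python3 - <<'E'
from h import *
from plant import arm
c=wcap("w7",arm); W=cloud(c)
print(W[313,335],W[330,290])
P=W[180:420,250:400].reshape(-1,3); print(np.histogram(P[:,2],bins=np.arange(.02,.11,.004)))
A=P[(P[:,2]>.045)&(P[:,2]<.058)]; print("wick",circ(A),np.median(A[:,2]))
B=P[(P[:,2]>.032)&(P[:,2]<.04)]; print("spool",circ(B),np.median(B[:,2]))
E
```

```text
tcp [0.4928 0.0025 0.0457] jaw ang 8.23 z [ 0.001 -0.    -1.   ] w 0.4632463091820619 F [ 0.2 -0.3 -0.5] t 10.45
[0.49679081 0.00428344 0.05240228] [ 0.4805743  -0.00524523  0.05274562]
(array([ 157,   25,    0, 1623, 1848,  536,  106, 3297, 5513,  345,  357,
        380,  398,  395,  409,  463,  955,   38,    0,    9,   17,    0]), array([0.02 , 0.024, 0.028, 0.032, 0.036, 0.04 , 0.044, 0.048, 0.052,
       0.056, 0.06 , 0.064, 0.068, 0.072, 0.076, 0.08 , 0.084, 0.088,
       0.092, 0.096, 0.1  , 0.104, 0.108]))
wick [492.5   3.8  21.8] 0.05221003687282688
spool [492.7   3.3  28.9] 0.036051011744585235
```

apply_moves --rows "0 -0.0004 -0.003 0;0 0 -0.002 0;0 0 0 0;0 0 0 0;0 0 0 0"

```text
time_s: 10.92
tcp_pos: [0.4927, 0.002, 0.0407]
tool_rot: [0.0, 0.655, 0.756, 0.0]
ft_force: [-0.9, -0.4, 6.9]
gripper_width: 0.471
```

apply_moves --rows "0 0 0 0;0 0 0 0;0 0 0 0" --jaw 0.3

```text
time_s: 11.17
tcp_pos: [0.4922, 0.0021, 0.04]
tool_rot: [-0.0, 0.655, 0.756, -0.0]
ft_force: [0.8, -0.0, -0.4]
gripper_width: 0.702
```

apply_moves --rows "0 0 0.01 0;0 0 0.02 0;0 0 0.03 0;0 0 0.03 0;0 0 0.02 0"

```text
time_s: 11.58
tcp_pos: [0.4935, 0.0025, 0.1535]
tool_rot: [0.001, 0.654, 0.756, 0.001]
ft_force: [0.2, -0.8, 0.8]
gripper_width: 0.694
```

```bash
python3 - <<'E'
from h import *
from plant import arm
c=wcap("w8",arm); W=cloud(c)
P=W[0:290,200:440].reshape(-1,3); 
A=P[(P[:,2]>.042)&(P[:,2]<.058)]; print("wick",circ(A),np.median(A[:,2]),len(A))
B=P[(P[:,2]>.032)&(P[:,2]<.04)]; print("spool",circ(B),np.median(B[:,2]))
E
```

```text
tcp [0.4935 0.0025 0.1535] jaw ang 8.25 z [ 0.004  0.    -1.   ] w 0.693790638041089 F [ 0.2 -0.8  0.8] t 11.5833
wick [491.8   2.8  20.9] 0.04733903168810928 3030
spool [492.5   3.   28.8] 0.03609648809301604
```

View pics/w8.png

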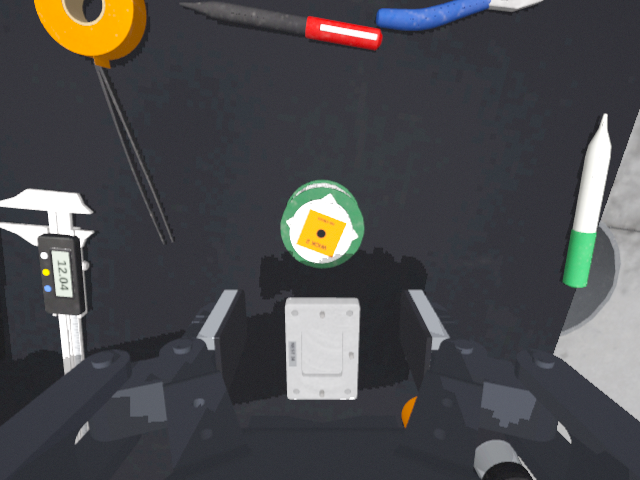

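The wick sits flat and centred on the spool at (320,232). Next the loupe.

apply_moves --rows "0.02 -0.022 0 0;0.025 -0.027 0 0;0.025 -0.027 0 0;0.025 -0.027 0 0;0.025 -0.027 0 0" --jaw 0.2

```text
time_s: 12.05
tcp_pos: [0.6133, -0.1293, 0.1508]
tool_rot: [0.0, 0.655, 0.756, 0.0]
ft_force: [0.7, 0.2, 0.7]
gripper_width: 0.803
```

apply_moves --rows "0.025 -0.027 0 0;0.025 -0.027 0 0;0.022 -0.0235 0 0;0 0 0 0;0 0 0 0"

```text
time_s: 12.47
tcp_pos: [0.6846, -0.2075, 0.1495]
tool_rot: [-0.0, 0.656, 0.755, -0.0]
ft_force: [-0.7, 0.5, 0.2]
gripper_width: 0.799
```

apply_moves --rows "0 0 0 0;0 0 0 0"

```text
time_s: 12.63
tcp_pos: [0.6839, -0.2036, 0.1505]
tool_rot: [-0.0, 0.654, 0.757, 0.0]
ft_force: [-0.2, -0.1, 0.6]
gripper_width: 0.801
```

```bash
python3 - <<'E'
from h import *
from plant import arm
c=wcap("w9",arm); W=cloud(c)
E
```

```text
tcp [ 0.6839 -0.2036  0.1505] jaw ang 8.33 z [-0.     0.001 -1.   ] w 0.8005564611527054 F [-0.2 -0.1  0.6] t 12.6333
```

View pics/w9.png

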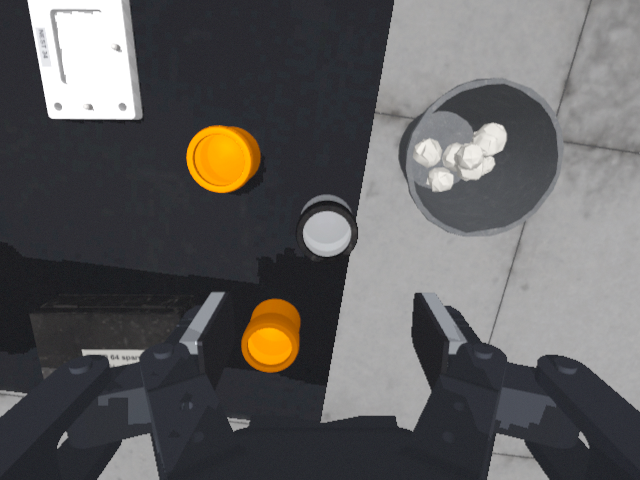

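The loupe (black rim, clear) is at (327,232), with the orange look-alikes at (222,158) and (271,340).

```bash
python3 - <<'E'
from h import *
c=load("w9.npz"); W=cloud(c)
P=W[190:270,285:365].reshape(-1,3); A=P[(P[:,2]>.034)&(P[:,2]<.05)]; print("loupe",circ(A),np.percentile(A[:,2],[5,50,95]),len(A))
c=load("w8.npz"); W=cloud(c)
P=W[100:300,550:620].reshape(-1,3); A=P[(P[:,2]>.004)&(P[:,2]<.03)]; print("pen",cv2.minAreaRect((A[:,:2]*1000).astype(np.float32)))
E
```

```text
loupe [ 685.9 -204.4   21.1] [0.03607544 0.03863433 0.04130971] 3020
pen ((687.8121948242188, 41.876651763916016), (16.67713165283203, 131.0450439453125), 9.363701820373535)
```

apply_moves --rows "0.002 -0.0008 -0.03 0;0 0 -0.035 0;0 0 -0.03 0;0 0 -0.02 0;0 0 -0.01 0"

```text
time_s: 13.1
tcp_pos: [0.6837, -0.2046, 0.0221]
tool_rot: [-0.003, 0.654, 0.757, -0.001]
ft_force: [-0.2, 0.6, 0.1]
gripper_width: 0.799
```

apply_moves --rows "0 0 -0.01 0;0 0 -0.003 0;0 0 0 0;0 0 0 0;0 0 0 0"

```text
time_s: 13.52
tcp_pos: [0.6877, -0.2064, 0.0141]
tool_rot: [0.001, 0.655, 0.756, 0.001]
ft_force: [0.1, 0.8, 0.3]
gripper_width: 0.798
```

apply_moves --rows "0 0 0 0;0 0 0 0;0 0 0 0;0 0 0 0;0 0 0 0" --jaw 1

```text
time_s: 13.93
tcp_pos: [0.687, -0.2065, 0.0135]
tool_rot: [0.001, 0.655, 0.756, 0.0]
ft_force: [-0.9, 0.9, 6.0]
gripper_width: 0.476
```

apply_moves --rows "0 0 0 0;0 0 0 0"

```text
time_s: 14.1
tcp_pos: [0.687, -0.2065, 0.0134]
tool_rot: [0.001, 0.655, 0.756, 0.0]
ft_force: [-2.4, -0.1, 6.9]
gripper_width: 0.467
```

apply_moves --rows "0 0 0.015 0;0 0 0.025 0;0 0 0.025 0;-0.02 -0.002 0.01 0;-0.03 -0.003 0 0"

```text
time_s: 14.52
tcp_pos: [0.6412, -0.21, 0.0918]
tool_rot: [0.004, 0.654, 0.757, 0.003]
ft_force: [0.5, -0.4, -1.0]
gripper_width: 0.471
```

apply_moves --rows "-0.036 -0.0035 0 0;-0.036 -0.0035 0 0;-0.026 -0.0025 0 0;-0.0135 -0.001 0 0;0 0 0 0"

```text
time_s: 14.93
tcp_pos: [0.5207, -0.2229, 0.0875]
tool_rot: [-0.001, 0.656, 0.755, -0.002]
ft_force: [-0.8, -0.2, -1.0]
gripper_width: 0.471
```

apply_moves --rows "0 0 0 0;0 0 0 0;0 0 0 0"

```text
time_s: 15.18
tcp_pos: [0.5266, -0.2212, 0.0877]
tool_rot: [0.001, 0.654, 0.756, 0.001]
ft_force: [-0.7, 0.6, -0.8]
gripper_width: 0.476
```

```bash
python3 - <<'E'
from h import *
from plant import arm
c=wcap("w10",arm); W=cloud(c)
P=W[240:440,200:440].reshape(-1,3); print(np.histogram(P[:,2],bins=np.arange(.02,.13,.005)))
E
```

```text
tcp [ 0.5266 -0.2212  0.0877] jaw ang 8.3 z [ 0.002  0.    -1.   ] w 0.47633195664277567 F [-0.7  0.6 -0.8] t 15.1833
(array([    1,    65,  2663,  2033,     0,     0,     0,     0,     0,
           0,    38,   367,   384,   424,   494,   412,   871,  1065,
       10270,  2516,   712]), array([0.02 , 0.025, 0.03 , 0.035, 0.04 , 0.045, 0.05 , 0.055, 0.06 ,
       0.065, 0.07 , 0.075, 0.08 , 0.085, 0.09 , 0.095, 0.1  , 0.105,
       0.11 , 0.115, 0.12 , 0.125]))
```

View pics/w10.png

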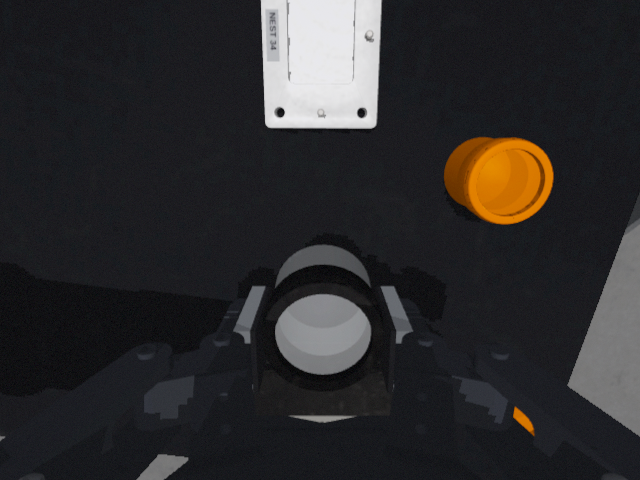

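The loupe is held upright, with its rim centred near (323,332).

```bash
python3 - <<'E'
from h import *
c=load("w10.npz"); W=cloud(c)
P=W[260:400,258:388].reshape(-1,3); A=P[(P[:,2]>.107)&(P[:,2]<.12)]; print("loupe",circ(A),cv2.minAreaRect((A[:,:2]*1000).astype(np.float32)),np.percentile(A[:,2],[5,50,95]))
# lens circle by bright ellipse, plane z
g=cv2.cvtColor(c["img"],cv2.COLOR_BGR2GRAY); m=(g>110).astype(np.uint8); m[:292]=0;m[380:]=0;m[:,:270]=0;m[:,378:]=0
k=max(cv2.findContours(m,cv2.RETR_EXTERNAL,cv2.CHAIN_APPROX_NONE)[0],key=cv2.contourArea); e=cv2.fitEllipse(k); print(e,onplane(c,[e[0]],.114))
E
```

```text
loupe [ 526.  -219.    21.8] ((526.5789794921875, -218.90057373046875), (44.25164031982422, 43.04742431640625), 13.062626838684082) [0.11026174 0.11293822 0.11568154]
((322.5344543457031, 333.5035705566406), (77.89049530029297, 93.69213104248047), 89.38700103759766) [[ 0.52550921 -0.21752628  0.114     ]]
```

apply_moves --rows "-0.001 -0.0013 -0.02 0;0 0 -0.025 0;0 0 -0.015 0;0 0 -0.008 0;0 0 0 0"

```text
time_s: 15.65
tcp_pos: [0.5232, -0.2221, 0.0174]
tool_rot: [-0.002, 0.654, 0.756, -0.0]
ft_force: [-0.4, 0.2, -1.2]
gripper_width: 0.471
```

apply_moves --rows "0 0 0 0;0 0 0 0;0 0 0 0"

```text
time_s: 15.9
tcp_pos: [0.5252, -0.2233, 0.0206]
tool_rot: [0.001, 0.655, 0.756, 0.0]
ft_force: [0.7, 0.2, -1.8]
gripper_width: 0.471
```

```bash
python3 - <<'E'
from h import *
from plant import arm
c=wcap("w11",arm); W=cloud(c)
P=W[260:400,258:388].reshape(-1,3); z=np.nanmedian(P[P[:,2]>.03][:,2]); A=P[abs(P[:,2]-z)<.006]; print("loupe",circ(A),np.percentile(A[:,2],[5,50,95]))
E
```

```text
tcp [ 0.5252 -0.2233  0.0206] jaw ang 8.23 z [ 0.002 -0.001 -1.   ] w 0.4706980932944725 F [ 0.7  0.2 -1.8] t 15.9
loupe [ 524.8 -221.    21.9] [0.04303878 0.04572261 0.04839695]
```

apply_moves --rows "0 0.0008 -0.005 0;0 0 -0.002 0;0 0 -0.0005 0;0 0 0 0;0 0 0 0"

```text
time_s: 16.37
tcp_pos: [0.5245, -0.2223, 0.0133]
tool_rot: [0.001, 0.655, 0.756, -0.0]
ft_force: [-2.0, 1.1, 10.4]
gripper_width: 0.47
```

apply_moves --rows "0 0 0 0;0 0 0 0;0 0 0 0;0 0 0 0" --jaw 0.2

```text
time_s: 16.7
tcp_pos: [0.5237, -0.2222, 0.0116]
tool_rot: [-0.0, 0.655, 0.756, -0.0]
ft_force: [-0.2, 0.5, -0.3]
gripper_width: 0.798
```

apply_moves --rows "0 0 0.015 0;0 0 0.03 0;0 0 0.035 0;0 0 0.035 0;0 0 0.025 0"

```text
time_s: 17.12
tcp_pos: [0.5249, -0.2224, 0.1546]
tool_rot: [0.001, 0.655, 0.756, 0.001]
ft_force: [0.3, 0.4, 0.3]
gripper_width: 0.8
```

apply_moves --rows "0.01 0.02 0 0;0 0 0 0;0 0 0 0"

```text
time_s: 17.37
tcp_pos: [0.5342, -0.2008, 0.1518]
tool_rot: [-0.0, 0.653, 0.757, 0.0]
ft_force: [-0.5, -0.5, -0.8]
gripper_width: 0.796
```

```bash
python3 - <<'E'
from h import *
from plant import arm
c=wcap("w12",arm); W=cloud(c)
E
```

```text
tcp [ 0.5342 -0.2008  0.1518] jaw ang 8.39 z [ 0.  0. -1.] w 0.7963693823481048 F [-0.5 -0.5 -0.8] t 17.3667
```

View pics/w12.png

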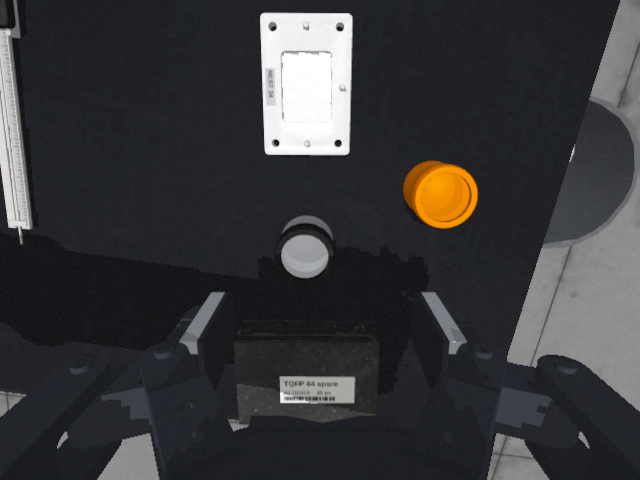

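```bash
python3 - <<'E'
from h import *
c=load("w12.npz"); W=cloud(c)
P=W[215:285,265:345].reshape(-1,3); A=P[(P[:,2]>.034)&(P[:,2]<.05)]; L=circ(A); print("loupe",L,np.median(A[:,2]))
rp=obj(c,W,250,360,5,165,.008,.03); rb=obj(c,W,225,390,320,435,.031,.04); print(rp);print(rb)
for th in (7.9,8.15):
  e=np.array([-np.sin(np.radians(th)),np.cos(np.radians(th))]); x=np.array([e[1],-e[0]]);o=np.array([509,-109.8])
  s=lambda b,z0,z1:(lambda P:(P[(P[:,2]>z0)&(P[:,2]<z1)][:,:2]*1000-o))(W[b[2]:b[3],b[0]:b[1]].reshape(-1,3))
  p=s((250,360,5,165),.008,.03); b=s((240,375,320,430),.031,.04)
  print(np.percentile(p@e,[.2,99.8]),np.percentile(p@x,[.2,99.8]),"box near",np.percentile(b@e,[50,99,99.8]),np.percentile(b@x,[.2,99.8]),"loupe",(L[:2]-o)@e,(L[:2]-o)@x)
E
```

```text
loupe [ 523.4 -220.2   21. ] 0.038722294281731795
(((508.5975341796875, -109.50218200683594), (60.228187561035156, 90.28253173828125), 8.016229629516602), (array([ 508.6, -109.4]), 52.5), array([ 0.5083, -0.1069,  0.012 ]), array([0.0103, 0.012 , 0.0134]), 9164)
(((539.262939453125, -326.08612060546875), (110.09597778320312, 76.33411407470703), 8.176258087158203), (array([ 539.4, -326.2]), 66.0), array([ 0.5383, -0.3209,  0.035 ]), array([0.0338, 0.035 , 0.0361]), 11086)
[-44.314365    44.95047091] [-30.13372483  29.61880227] box near [-212.95347577 -180.99082675 -180.56798982] [-52.23302441  53.18096245] loupe -111.33144620444419 -0.9105416118693642
[-44.23193114  44.9408392 ] [-30.16569381  29.59255057] box near [-212.95794485 -180.98967795 -180.62034709] [-53.29473432  52.15796875] loupe -111.32641343464752 -1.3963064770775935
```

Loupe verified: within about 1 mm of midway, and 1 mm off the axis. Now the pen.

apply_moves --rows "0.0193 0.0304 0 0;0.0193 0.0304 0 0;0.0193 0.0304 0 0;0.0193 0.0304 0 0;0.0193 0.0304 0 0" --jaw 0.4

```text
time_s: 17.83
tcp_pos: [0.6301, -0.0502, 0.1503]
tool_rot: [-0.001, 0.655, 0.756, -0.001]
ft_force: [0.5, -0.5, 0.3]
gripper_width: 0.602
```

apply_moves --rows "0.0193 0.0304 0 0;0.0193 0.0304 0 0;0.0193 0.0304 0 0;0 0 -0.02 0;0 0 0 0"

```text
time_s: 18.25
tcp_pos: [0.6861, 0.0434, 0.127]
tool_rot: [-0.003, 0.653, 0.757, -0.002]
ft_force: [-1.2, -0.5, -1.6]
gripper_width: 0.597
```

apply_moves --rows "0 0 0 0;0 0 0 0"

```text
time_s: 18.42
tcp_pos: [0.6878, 0.0386, 0.1311]
tool_rot: [-0.0, 0.655, 0.755, -0.001]
ft_force: [0.5, 0.0, -0.1]
gripper_width: 0.598
```

```bash
python3 - <<'E'
from h import *
from plant import arm
c=wcap("w13",arm); W=cloud(c)
E
```

```text
tcp [0.6878 0.0386 0.1311] jaw ang 8.1 z [-0.002 -0.002 -1.   ] w 0.5981723889278074 F [ 0.5  0.  -0.1] t 18.4167
```

View pics/w13.png

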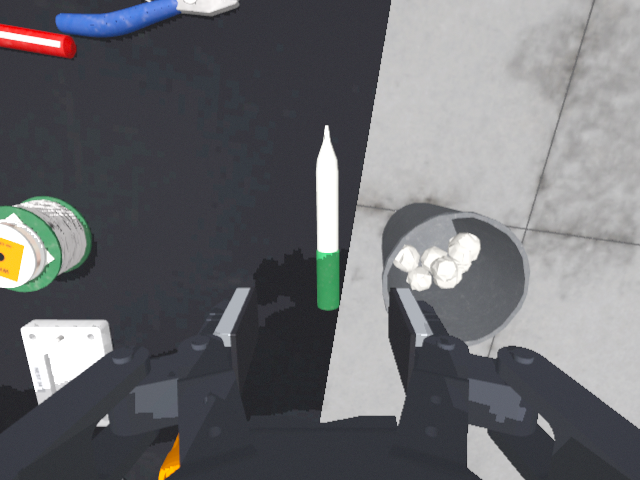

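The pen runs from its tip at (326,127) to its green end at (328,309).

```bash
cat >> h.py <<'E'
def pen(c,b=(300,355,110,320),lo=.003,hi=.03):
    W=cloud(c);P=W[b[2]:b[3],b[0]:b[1]].reshape(-1,3);A=P[(P[:,2]>lo)&(P[:,2]<hi)]
    r=cv2.minAreaRect((A[:,:2]*1000).astype(np.float32)); print("pen",r,np.percentile(A[:,2],[5,50,95]))
E
python3 - <<'E'
from h import *
c=load("w13.npz"); pen(c,(300,350,110,320)); pen(c,lo=.008,b=(300,350,110,320)); print(onplane(c,[[326,126]],.008),onplane(c,[[328,309]],.014))
E
```

```text
pen ((689.143310546875, 42.93181610107422), (15.947171211242676, 129.3643341064453), 8.641730308532715) [0.0095038  0.0139538  0.01607667]
pen ((689.1089477539062, 42.92567443847656), (15.880208015441895, 129.36749267578125), 8.714592933654785) [0.0096604  0.01397733 0.01608397]
[[0.67945115 0.10686844 0.008     ]] [[ 0.69928435 -0.02047664  0.014     ]]
```

apply_moves --rows "0.0012 0.0044 -0.03 0.5;0 0 -0.03 0;0 0 -0.03 0;0 0 -0.015 0;0 0 0 0"

```text
time_s: 18.88
tcp_pos: [0.6866, 0.0433, 0.0233]
tool_rot: [-0.002, 0.652, 0.758, -0.003]
ft_force: [-0.4, -0.1, -0.7]
gripper_width: 0.604
```

apply_moves --rows "0 0 -0.01 0;0 0 -0.005 0;0 0 0 0;0 0 0 0;0 0 0 0"

```text
time_s: 19.3
tcp_pos: [0.6905, 0.0455, 0.0131]
tool_rot: [0.001, 0.651, 0.759, 0.001]
ft_force: [0.1, 0.8, 0.1]
gripper_width: 0.603
```

apply_moves --rows "0 -0.002 -0.005 0;0 0 -0.003 0;0 0 0 0;0 0 0 0;0 0 0 0"

```text
time_s: 19.72
tcp_pos: [0.6895, 0.0435, 0.0038]
tool_rot: [-0.0, 0.651, 0.759, 0.0]
ft_force: [-0.0, 0.1, 0.7]
gripper_width: 0.596
```

apply_moves --rows "0 0 0 0;0 0 0 0;0 0 0 0;0 0 0 0;0 0 0 0" --jaw 1 --force 40

```text
time_s: 20.13
tcp_pos: [0.6898, 0.0435, 0.0041]
tool_rot: [0.0, 0.651, 0.759, 0.0]
ft_force: [0.1, -0.4, 0.4]
gripper_width: 0.162
```

apply_moves --rows "0 0 0 0;0 0 0 0"

```text
time_s: 20.3
tcp_pos: [0.6898, 0.0435, 0.0041]
tool_rot: [0.0, 0.651, 0.759, 0.0]
ft_force: [0.7, 0.8, 1.8]
gripper_width: 0.158
```

apply_moves --rows "0 0 0.015 0;0 0 0.03 0;0 0 0.035 0;-0.0225 -0.0142 0.01 0;-0.0285 -0.0182 0 0"

```text
time_s: 20.72
tcp_pos: [0.6428, 0.0141, 0.0993]
tool_rot: [0.003, 0.65, 0.76, 0.005]
ft_force: [0.5, -0.8, 0.9]
gripper_width: 0.156
```

apply_moves --rows "-0.031 -0.0198 0 0;-0.031 -0.0198 0 0;-0.031 -0.0198 0 0;-0.031 -0.0198 0 0;-0.031 -0.0198 0 -0.5"

```text
time_s: 21.13
tcp_pos: [0.482, -0.0889, 0.0946]
tool_rot: [0.0, 0.655, 0.756, 0.0]
ft_force: [-0.1, -0.9, 0.6]
gripper_width: 0.162
```

apply_moves --rows "-0.031 -0.0198 0 0;-0.0205 -0.013 0 0;0 0 0 0;0 0 0 0;0 0 0 0"

```text
time_s: 21.55
tcp_pos: [0.4333, -0.1205, 0.0948]
tool_rot: [0.001, 0.654, 0.756, 0.001]
ft_force: [1.0, 1.0, -1.0]
gripper_width: 0.156
```

```bash
python3 - <<'E'
from h import *
from plant import arm
c=wcap("w14",arm); W=cloud(c)
E
```

```text
tcp [ 0.4333 -0.1205  0.0948] jaw ang 8.25 z [ 0.003 -0.    -1.   ] w 0.15604454572482493 F [ 1.  1. -1.] t 21.55
```

View pics/w14.png

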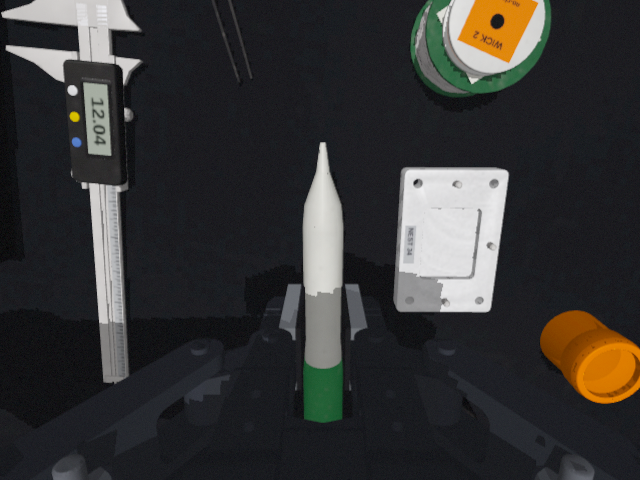

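The pen is held straight, from its tip at (323,143) to its green end at (323,420). The plate is at (452,240).

```bash
python3 - <<'E'
from h import *
c=load("w14.npz"); pen(c,(295,350,135,425),.07,.115)
e=onplane(c,[[323,142]],.0985)*1000; f=onplane(c,[[323,420]],.103)*1000; print(e,f,(e+f)/2,np.linalg.norm(e-f))
E
```

```text
pen ((431.369873046875, -112.61769104003906), (20.726369857788086, 113.23487854003906), 7.34527587890625) [0.10011249 0.1046804  0.10690652]
[[423.62127646 -56.25679402  98.5       ]] [[ 439.68000446 -167.15655646  103.        ]] [[ 431.65064046 -111.70667524  100.75      ]] 112.14673448008632
```

apply_moves --rows "-0.0015 0 -0.025 0;0 0 -0.03 0;0 0 -0.015 0;0 0 -0.01 0;0 0 0 0"

```text
time_s: 22.02
tcp_pos: [0.4301, -0.1195, 0.0122]
tool_rot: [-0.002, 0.654, 0.757, -0.0]
ft_force: [0.1, 0.2, -0.2]
gripper_width: 0.158
```

apply_moves --rows "0 0 0 0;0 0 0 0;0 0 0 0"

```text
time_s: 22.27
tcp_pos: [0.4319, -0.1209, 0.0149]
tool_rot: [0.001, 0.654, 0.756, 0.001]
ft_force: [0.2, -0.6, -0.1]
gripper_width: 0.165
```

```bash
python3 - <<'E'
from h import *
from plant import arm
c=wcap("w15",arm);pen(c,(295,350,100,425),.012,.06)
W=cloud(c);P=W[80:300,295:350].reshape(-1,3);A=P[(P[:,2]>.008)&(P[:,2]<.06)];i=np.argsort(A@[-.142,.99,0])[-20:];t=A[i].mean(0);print("tip",t, t+np.array([.1433,-.9898,0])*.066)
E
```

```text
tcp [ 0.4319 -0.1209  0.0149] jaw ang 8.25 z [ 0.003 -0.001 -1.   ] w 0.16480440864453055 F [ 0.2 -0.6 -0.1] t 22.2667
pen ((430.2321472167969, -113.24093627929688), (20.819639205932617, 113.72245025634766), 10.744720458984375) [0.02044903 0.02516835 0.0518428 ]
tip [ 0.4220599  -0.05739073  0.01942503] [ 0.4315177  -0.12271753  0.01942503]
```

Lowering the last 10 mm, then releasing to a partial opening only, because the plate is 40 mm away.

apply_moves --rows "0 0.0008 -0.006 0;0 0 -0.003 0;0 0 -0.002 0;0 0 0 0;0 0 0 0"

```text
time_s: 22.73
tcp_pos: [0.4306, -0.1201, 0.0039]
tool_rot: [0.0, 0.655, 0.756, -0.0]
ft_force: [-3.9, 1.2, 15.9]
gripper_width: 0.154
```

apply_moves --rows "0 0 0 0;0 0 0 0"

```text
time_s: 22.9
tcp_pos: [0.4306, -0.1201, 0.0039]
tool_rot: [0.0, 0.655, 0.756, -0.0]
ft_force: [-4.0, 1.1, 14.2]
gripper_width: 0.157
```

apply_moves --rows "0 0 0 0;0 0 0 0;0 0 0 0;0 0 0 0" --jaw 0.6

```text
time_s: 23.23
tcp_pos: [0.4303, -0.12, 0.0026]
tool_rot: [-0.0, 0.655, 0.756, -0.0]
ft_force: [-1.0, -0.0, -0.1]
gripper_width: 0.404
```

apply_moves --rows "0 0 0.015 0;0 0 0.03 0;0 0 0.035 0;0 0 0.035 0;0 0 0.035 0"

```text
time_s: 23.65
tcp_pos: [0.43, -0.1198, 0.154]
tool_rot: [-0.0, 0.654, 0.756, -0.0]
ft_force: [0.3, 0.1, -0.3]
gripper_width: 0.399
```

apply_moves --rows "0 -0.04 0.02 0;0 -0.04 0.02 0;0 -0.03 0.02 0;0 0 0 0;0 0 0 0"

```text
time_s: 24.07
tcp_pos: [0.4307, -0.2266, 0.2109]
tool_rot: [0.001, 0.656, 0.755, 0.0]
ft_force: [0.3, 0.9, -0.9]
gripper_width: 0.4
```

```bash
python3 - <<'E'
from h import *
from plant import arm
c=wcap("w16",arm)
E
```

```text
tcp [ 0.4307 -0.2266  0.2109] jaw ang 7.97 z [ 0.002 -0.001 -1.   ] w 0.4004591729326718 F [ 0.3  0.9 -0.9] t 24.0667
```

View pics/w16.png

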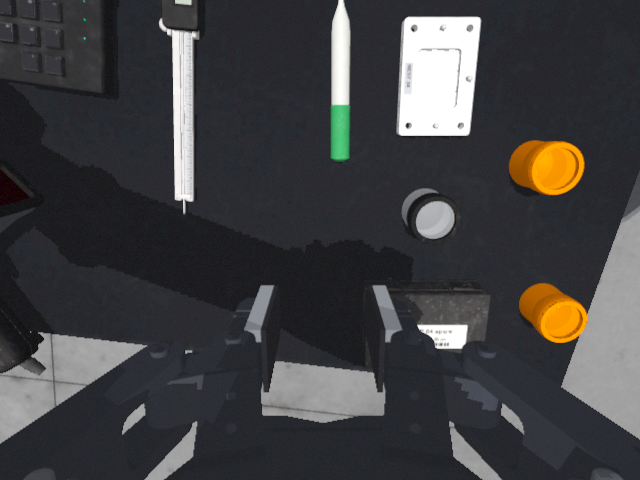

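The pen lies at (340,80), beside the plate at (439,76). I'll move clear for the top view and check everything.

apply_moves --rows "-0.015 -0.036 0.01 0;-0.015 -0.036 0.01 0;-0.015 -0.036 0.01 0;-0.015 -0.036 0 0;-0.015 -0.036 0 0"

```text
time_s: 24.53
tcp_pos: [0.3555, -0.4042, 0.2397]
tool_rot: [-0.0, 0.653, 0.757, 0.0]
ft_force: [0.8, 0.2, -0.8]
gripper_width: 0.401
```

apply_moves --rows "-0.015 -0.036 0 0;-0.015 -0.036 0 0;-0.015 -0.036 0 0;-0.015 -0.036 0 0;-0.015 -0.03 0 0"

```text
time_s: 24.95
tcp_pos: [0.2806, -0.5789, 0.2383]
tool_rot: [-0.001, 0.654, 0.757, 0.001]
ft_force: [0.0, 0.1, -0.7]
gripper_width: 0.398
```

```bash
python3 - <<'E'
from h import *
from plant import arm
s=arm.read_state();print(s["time_s"],np.round(s["tcp_pos"],3))
c=arm.capture("top"); cv2.imwrite("pics/topF.png",c["img"]); np.savez("topF.npz",**c)
W=cloud(c); th=np.radians(8.1)
e=np.array([-np.sin(th),np.cos(th)]); x=np.array([e[1],-e[0]])
rp=obj(c,W,300,370,235,290,.008,.03)[0]; print("plate",rp); o=np.array(rp[0])
def pts(xy,r,z0,z1):
    m=(np.hypot(W[...,0]*1000-xy[0],W[...,1]*1000-xy[1])<r)&(W[...,2]>z0)&(W[...,2]<z1); return W[m]
for n,xy,r,z0,z1 in (("spool",(492.8,3),40,.03,.041),("wick",(492.8,3),40,.043,.06),("loupe",(524.,-220),28,.034,.06)):
    A=pts(xy,r,z0,z1)
    if len(A)<50: print(n,len(A));continue
    q=circ(A); print(n,q,"along",((q[:2]-o)@e).round(1),"across",((q[:2]-o)@x).round(1),np.median(A[:,2]))
for n,c0 in (("pen",(431,-120)),):
    A=pts(c0,75,.005,.03); d=A[:,:2]*1000-o; A=A[(abs(d@x+78)<25)]
    r=cv2.minAreaRect((A[:,:2]*1000).astype(np.float32)); print(n,r,"along",(np.array(r[0])-o)@e,"across",(np.array(r[0])-o)@x)
b=obj(c,W,424,482,205,278,.031,.05)[0];print("box",b,(np.array(b[0])-o)@e)
print("marker",obj(c,W,195,215,260,340,.006,.03)[:2]); print("cut",obj(c,W,170,206,205,275,.006,.03)[:2])
for n in ((348,378,192,225),(416,448,165,200)): print("orange",obj(c,W,*n,.034,.06)[1])
w=wcap("w17",arm)
E
```

```text
24.95 [ 0.281 -0.579  0.238]
plate ((508.9345397949219, -109.69458770751953), (60.437801361083984, 89.78688049316406), 8.073756217956543)
spool [492.6   2.5  28.5] along 113.4 across -0.4 0.03629163339466022
wick [491.8   2.2  20.7] along 113.2 across -1.2 0.047493435930312806
loupe [ 523.6 -220.9   21.1] along -112.2 across -1.1 0.038985165565713256
pen ((427.9058532714844, -122.40786743164062), (29.810199737548828, 130.185546875), 3.7264580726623535) along -1.1694059406115664 across -82.01163338699767
box ((540.2114868164062, -328.6671447753906), (110.55916595458984, 80.36209106445312), 8.228089332580566) -221.19497225445502
marker (((452.7868347167969, 131.29949951171875), (140.96348571777344, 23.805065155029297), 6.011250019073486), (array([451.8, 140.5]), 70.5))
cut (((547.455322265625, 172.4532470703125), (126.93997192382812, 55.02849197387695), 19.573989868164062), (array([555.2, 150.6]), 63.5))
orange (array([ 610.1, -165.9]), 21.4)
orange (array([ 656.3, -295.7]), 21.5)
tcp [ 0.2745 -0.5854  0.2378] jaw ang 7.84 z [-0.004 -0.003 -1.   ] w 0.39980010838346985 F [-3.2 -6.4  1.5] t 25.0
```

View pics/topF.png

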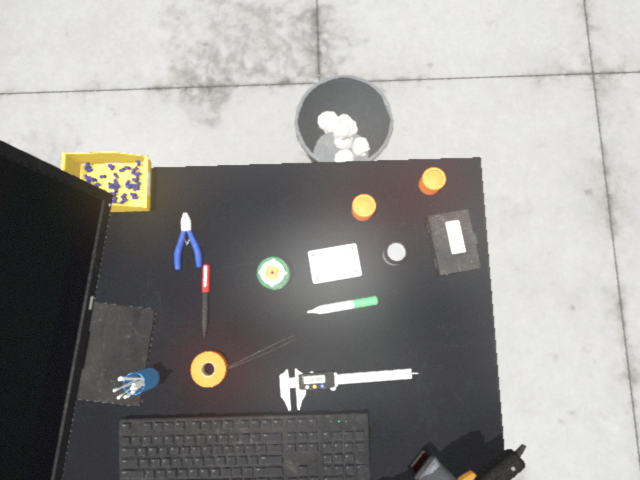

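```bash
python3 - <<'E'
from h import *
th=np.radians(8.1); e=np.array([-np.sin(th),np.cos(th)]); x=np.array([e[1],-e[0]]); o=np.array([508.95,-109.7])
for n,b in (("topF",(300,385,290,320)),("w16",(318,360,0,165))):
    c=load(n+".npz");W=cloud(c);P=W[b[2]:b[3],b[0]:b[1]].reshape(-1,3)
    A=P[(P[:,2]>.009)&(P[:,2]<.02)][:,:2]*1000-o
    print(n,"across",np.percentile(A@x,[1,50,99]),"along",np.percentile(A@e,[.3,99.7]))
    r=cv2.minAreaRect(A.astype(np.float32)); print(r,np.array(r[0])@e,np.array(r[0])@x)
c=load("topF.npz"); hsv=cv2.cvtColor(c["img"],cv2.COLOR_BGR2HSV); m=((hsv[...,2]>110)).astype(np.uint8); z=np.zeros_like(m); z[290:320,300:385]=m[290:320,300:385]
k=max(cv2.findContours(z,0,1)[0],key=cv2.contourArea).reshape(-1,2); r=cv2.minAreaRect((onplane(c,k,.01)[:,:2]*1000).astype(np.float32)); d=np.array(r[0])-o; print(r,d@e,d@x)
E
```

```text
topF across [-87.05719193 -79.70061836 -71.85148268] along [-65.72060988  60.90504439]
((-78.7481460571289, -12.578651428222656), (16.12458038330078, 130.71432495117188), 8.443906784057617) -1.357451703860439 -79.73487508022647
w16 across [-87.19266562 -80.11126109 -72.49363915] along [-65.84445557  55.47556385]
((-78.54484558105469, -15.654678344726562), (16.159093856811523, 123.5785903930664), 8.25826358795166) -4.431436410504575 -79.96701878129652
((432.4098815917969, -119.54380798339844), (149.18678283691406, 52.83699035644531), 88.44053649902344) 1.0389941907806999 -77.16353266036552
```

apply_moves --rows "0 0 0 0;0 0 0 0;0 0 0 0;0 0 0 0;0 0 0 0"

```text
time_s: 25.47
tcp_pos: [0.2818, -0.5774, 0.2403]
tool_rot: [0.0, 0.654, 0.757, 0.0]
ft_force: [-0.3, -0.5, -0.6]
gripper_width: 0.399
```

```bash
python3 -c "
from plant import arm
print(arm.close_job())"
```

```text
the job is handed in; nothing more can be done
None
```

The job is done in the order asked and was handed in at about 25.5 s of the 88 s allowed. The arm was parked clear of everything. No verdict is reported.

My last checks in the top camera, which is calibrated to about 2 mm:

| Item | Asked | Measured |
|---|---|---|
| Solder spool | in line with the plate, 40 mm gap | about 39.5 mm gap, 0.4 mm off the axis |
| Wick spool | flat and centred on the solder spool | flat (top at 47 mm), about 0.8 mm off centre |
| Loupe | midway between plate and box | upright, within about 1–2 mm of midway, 1.1 mm off the axis |
| Flux pen | in front, parallel, centred, 40 mm gap | about 42 mm gap, within 0.4° of parallel, centred to about 1 mm |

- **Left alone:** the orange look-alikes measured within 0.5 mm of where they started. The marker and cutters were not touched. Their rough outline fits moved 1–3 mm between views, which I take as noise because each fit also caught part of the other tool.
- **Disagreements:** the pen's gap is about 2 mm over the target and I left it so. A brightness-only fit of the pen disagreed, but glare had blurred it to 53 mm wide, so I dropped it in favour of the depth readings.

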